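# Straightedge rocking test and flush seating of a toe plate's slide pad

### The job

The white slide pad in the middle of the clamped toe plate stands proud of the plate's two end lands: lay the straightedge lengthwise along the plate, centred over the pad, let go of it, and with a fingertip gently press down first its left end and then its right end (as the robot sees them) over the lands, holding each for a moment, so that it rocks. Then press gently on the middle of the straightedge until it has pushed the pad flush with the lands, and press the left end and then the right end once more to prove that it no longer rocks. Never touch the plate or pad with the fingers and never load them with more than 25 N, the straightedge's weight included; leave the straightedge lying there and the other things on the bench as they are.

Things in the scene. Friction and masses are not known exactly. Their poses are not given: they have to be found in the camera images.
- plate: Black toe plate, 64 x 214 mm, clamped in an aluminium bed 100 x 250 mm; rigid. x across, y along it (to the robot's left, +-0.3 rad), z up. Origin: its middle, 8 mm above the black face, 21 above the bed's top, 50 to 65 above the bench. Flat end lands, 60 (x) x 24 mm (y), centred at y = +90 (left) and -90 mm (right), stand on shims: tops equally high, z = -4.5 to +4.5 mm, not measured.
- pad_top (a point): Middle of the flat top of the white slide pad, 46 (x) x 24 mm (y), in the middle of the plate; it starts at z = 7.5 to 9 mm of the plate, 3 to 13.5 mm above the lands. The pad moves only up and down in a tight friction fit: it slides down under about 10 N (straightedge's weight counted) and stays where left. The straightedge stops on the lands when the pad is flush.
- edge: Straightedge, about 0.35 kg, loose on the bench: steel bar 24 (x) x 220 (y) x 10 mm (z) with a black grip block 20 x 50 x 28 mm on its middle, flat top 38 mm above the bar's underside. Origin: middle of the underside; z up. On the proud pad it rests level, tips under 1 N at an end and, pressed over a land, stops tilted 0.03 to 0.16 rad; on a flush pad it stays level.
- hexcase: Bystander: black hex key case, 75 x 130 x 20 mm, with steel hex keys on top. Loose; leave it where it is.
- wing_a: Bystander: white plastic toe wing, about 75 x 35 x 30 mm. Loose; leave it where it is.
- wing_b: Bystander: second white toe wing, the same. Loose; leave it where it is.
- gauge: Bystander: chrome depth gauge lying flat, a T of about 130 x 100 x 29 mm. Loose; leave it where it is.
- driver: Bystander: screwdriver. Loose; leave it where it is.
- tray: Bystander: open dark steel parts tray, 100 x 140 x 35 mm. Loose; leave it where it is.
There are look-alikes about, which are no part of the job. Several things look just like the edge: the one meant starts farthest to the robot's left.

How it is judged:
By the outcome, as a careful person would: the job done as asked, in the order asked, and still so for the second after the job is handed in, with the robot touching nothing.
It also fails if it takes over 70 s, if anything falls off the work surface, if the arm or the gripper's body presses on something with over 40 N, if the wrist force passes 120 N, or if a joint passes its speed limit or range.

### The arm

A 6-joint arm with a two-finger parallel gripper is mounted at the origin on the work surface. World frame = base frame: x ahead of the robot, y to its left, z up, the work surface at z = 0. Lengths are in m, angles in rad, forces in N, time in s.
With the tool pointing down it reaches from about 0.4 to 0.825 m from the base axis. Payload 7 kg.
Tool frame: the origin (TCP) lies midway between the tips of the shut fingers; the grasp point (between the pads) lies 19 mm behind it (bot.grasp_offset is the distance from the TCP to the grasp point, in m); z points along the fingers, y is the line along which they close (so a half turn about z gives the same grasp; the last joint's range is limited). The gripper opens to 85 mm and grips with 20 to 120 N. Pads are 22 mm wide; open, the fingers measure 114 mm over their backs; the gripper's body (76 mm by 85 mm) begins 54 mm behind the grasp point. The pads swing forward as they close: fully open they stand 13 mm farther back than shut.
Start: joints at [1.57, 0.359, 0.012, 0, -1.224, -0.288], TCP at [0.192, 0.647, 0.199] pointing down, gripper open.
Joint ranges: [-3.07, 3.07], [-1.43, 2.12], [-1.02, 1.25], [-3.03, 1.67], [-3.05, -0], [-3.03, 3.03]. Speed limits (rad/s): [2.39, 2.39, 3.01, 3.14, 3.14, 3.14].

### API

Orientations are given as a unit quaternion [x, y, z, w].
In Python, from station import bot gives the robot as it stands.
- The arm moves only by the tool apply_moves, never from a script. Its arguments are lists of equal length, an entry for each row: "jaw": the closure, from 0 (fully open) to 1 (shut); "offset": the shift along the tool's x, y, z scaled (see below), a list of three; "turn": the turn about the tool's z scaled (see below). In form: {"jaw": [jaw, ...], "offset": [[dx, dy, dz], ...], "turn": [turn, ...]}. A call has 1 to 10 rows; each row shifts and turns the commanded pose from where the row before left it, along the tool's axes as they then stand; what a row does not reach is not made up. The controller multiplies each number of a shift by 750 mm and each number of a turn by 4 degrees. A row lasts 1/8 s, in which the tool goes at most 62.5 mm and 10.7 degrees, less where a joint would pass 70% of its speed; a pose out of reach is approached as far as the arm can. A call with a number of a shift or a turn outside -1 to 1 is refused whole. A call with a gripper value outside its range is refused whole. The fingers move at their own pace and stop on an object; "grip_force" is the grip in N (left out, the last holds). Time passes only in rows, so rows that do not move let the fingers close. It gives the time, the measured TCP pose, the force, the opening and the grip force at its end, in the units of the state.
- bot.get_state(): the state, without advancing time (a new reading comes with each control period).
- bot.get_image(name): name is "scene" or "side" or "wrist"; returns (picture, depth): 420x560x3 uint8, blue, green, red; 420x560 float32, m along the optical axis (not along the pixel's ray), 0 where there is no reading.
- bot.camera_info(name): a dict with "intrinsics" (3x3 intrinsics, pixels), "k1" (the pictures are not rectified: a ray, as slopes to the right and down, at radius r is drawn at 1 + k1 r^2 times it, then the intrinsics apply), "xyz" and "rotation" of the camera in the world. Camera axes: x right, y down, z forward; pixel columns grow to the right and rows downward; lengths in m; the calibration is good to about 2 mm. A picture is of the moment at which its call begins: read the wrist's pose just before it. camera_info takes no time and is no camera call; for the wrist camera it gives the pose at the moment of the call.
- bot.job_done(): hands the job in; it is judged then, once.
The state is a dict: "t": time; "qpos": joint angles; "dq": joint speeds; "joint_torque": joint torques, N m; "ee_pos": TCP position; "ee_rot": TCP orientation; "contact_force": force on the tool from outside, world axes, zero at the start; "moment": the same for the moment, N m; "opening": finger opening in m; "gripper_force": force on a finger pad.
Only numpy, scipy, OpenCV 4.12 (cv2) and the standard library are available. Lean on these libraries where they do the work, as an engineer would, in place of code of your own. Each camera call takes 0.05 s, during which the arm holds its last target. There are 200 camera calls.

## Working session

There is one attempt and no reset: what is moved stays moved. The work goes in short steps, Python scripts to look and compute and a tool call to move; the robot and the scene stay as the last step left them, time stands still between calls to the robot, and variables do not carry over. Pictures are saved under pics/ and viewed, at most 10 in all, crops included, and the job is handed in when it is done.

Besides the shell and the picture viewer there is one more tool, called as name(argument=value, ...), one argument or row to a line, values as JSON. apply_moves: Moves the arm, as the interface text tells. Shifts and turns lie within -1 to 1; 1 stands for 750 mm of shift or 4 degrees of turn. Its arguments: {"type":"object","properties":{"jaw":{"type":"array"},"offset":{"type":"array"},"turn":{"type":"array"},"grip_force":{"type":"number"}},"required":["jaw","offset","turn"]}

```bash
mkdir -p pics; ls; python3 - <<'E'
from station import bot
import cv2,numpy as np
s=bot.get_state(); print(s)
for n in ["scene","side"]:
    im,d=bot.get_image(n); cv2.imwrite(f"pics/{n}0.png",im); np.savez(f"{n}0.npz",im=im,d=d); print(n,bot.camera_info(n))
im,d=bot.get_image("wrist"); np.savez("wrist0.npz",im=im,d=d);cv2.imwrite("pics/wrist0.png",im); print(bot.camera_info("wrist"))
E
```

```text
pics
{'t': 0.0, 'qpos': array([ 1.57011638e+00,  3.59386213e-01,  1.10896360e-02, -3.59993577e-04,
       -1.22408874e+00, -2.88087440e-01]), 'dq': array([-0.0003012 , -0.00241105,  0.00014544,  0.00067447,  0.00053133,
       -0.00038154]), 'joint_torque': array([ 1.71433439e-03, -5.83318305e+01,  2.93415928e+01,  6.93655506e+00,
       -5.76583392e-03,  1.80822252e-05]), 'ee_pos': array([0.19210236, 0.64654754, 0.19817577]), 'ee_rot': array([ 9.89585622e-01, -1.43943173e-01, -5.37137230e-05,  8.10543460e-04]), 'contact_force': array([ 0.07916029, -0.1191848 , -0.01204075]), 'moment': array([-0.03571018, -0.03514483, -0.02115257]), 'gripper_force': 0.0, 'opening': 0.08526694402885485}
scene {'intrinsics': array([[535.22931793,   0.        , 290.08227089],
       [  0.        , 535.22931793, 200.2900147 ],
       [  0.        ,   0.        ,   1.        ]]), 'k1': -0.0769679941383592, 'xyz': array([ 2.11662003, -0.01805296,  1.04821036]), 'rotation': array([ 0.62807166,  0.60764773, -0.34618324, -0.34124389])}
side {'intrinsics': array([[507.72084588,   0.        , 279.37604512],
       [  0.        , 507.72084588, 221.99443457],
       [  0.        ,   0.        ,   1.        ]]), 'k1': -0.14330112765248565, 'xyz': array([-0.09894555, -0.77652757,  1.08734595]), 'rotation': array([ 0.87417219, -0.2994849 ,  0.13177248, -0.35884228])}
{'intrinsics': array([[310.13271958,   0.        , 277.02998577],
       [  0.        , 310.13271958, 209.99527088],
       [  0.        ,   0.        ,   1.        ]]), 'k1': -0.05629777718479889, 'xyz': array([0.27019742, 0.62393339, 0.37210413]), 'rotation': array([-0.5901512 ,  0.79109164,  0.12864565, -0.09667408])}
```

View pics/scene0.png

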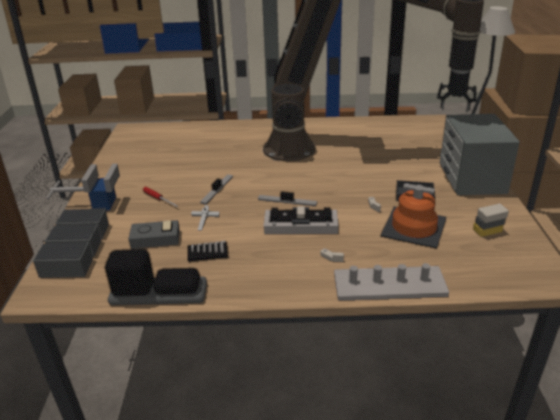

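View pics/side0.png

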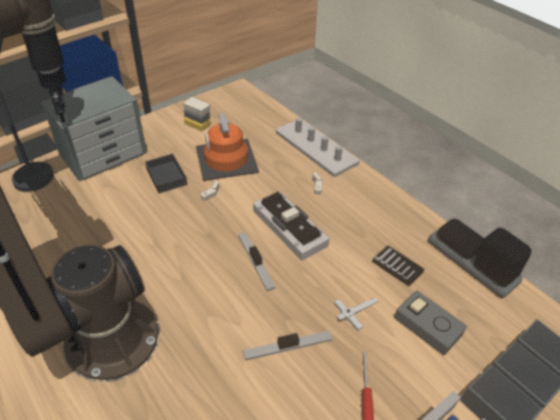

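The scene camera faces the robot, so image right is the robot's left. The edge candidates in the scene view are A at (287,199), B at (217,188), and possibly C near the vise at (65,188). A is farthest left, and it appears at (256,260) in the side view. The plate is at (300,218) in the scene and (290,222) in the side view.

```bash
cat > h.py <<'E'
import numpy as np,cv2
from scipy.spatial.transform import Rotation as R
def rays(info,uv):
    K=info["intrinsics"];uv=np.atleast_2d(np.float64(uv))
    d=(uv-[K[0,2],K[1,2]])/[K[0,0],K[1,1]];u=d.copy()
    for _ in range(10): u=d/(1+info["k1"]*(u**2).sum(1,keepdims=True))
    return R.from_quat(info["rotation"]).apply(np.c_[u,np.ones(len(u))])
def plane(info,uv,z):
    r=rays(info,uv);return info["xyz"]+r*((z-info["xyz"][2])/r[:,2])[:,None]
def cloud(info,d):
    h,w=d.shape;v,u=np.mgrid[:h,:w];r=rays(info,np.c_[u.ravel(),v.ravel()])
    P=info["xyz"]+r*d.ravel()[:,None];P[d.ravel()==0]=np.nan
    return P.reshape(h,w,3)
E
python3 - <<'E'
from station import bot
from h import *
f=np.load("side0.npz");im=f["im"];P=cloud(bot.camera_info("side"),f["d"])
for n,(u,v) in dict(edgeA=(256,260),A1=(243,240),A2=(268,283),B=(288,341),C=(435,410),plate=(290,215),padtop=(290,213),land1=(268,201),bench=(200,250),tray=(166,172)).items(): print(n,P[v,u].round(3))
f2=np.load("scene0.npz");Q=cloud(bot.camera_info("scene"),f2["d"])
for n,(u,v) in dict(edgeA=(287,196),A1=(265,199),A2=(310,202),plate=(300,214),bench=(340,190)).items(): print(n,Q[v,u].round(3))
c=cv2.resize(im[170:310,210:350],None,fx=4,fy=4,interpolation=cv2.INTER_CUBIC)
c2=cv2.resize(f2["im"][170:250,240:400],None,fx=4,fy=4,interpolation=cv2.INTER_CUBIC)
cv2.imwrite("pics/crop1.png",c);
E
```

```text
edgeA [ 0.422 -0.037  0.035]
A1 [0.451 0.066 0.007]
A2 [ 0.413 -0.103  0.008]
B [ 0.33  -0.29   0.037]
C [ 0.417 -0.645  0.141]
plate [0.587 0.02  0.064]
padtop [0.592 0.026 0.065]
land1 [0.578 0.113 0.056]
bench [0.334 0.115 0.   ]
tray [0.426 0.48  0.004]
edgeA [ 0.448 -0.013  0.031]
A1 [ 0.43  -0.095  0.01 ]
A2 [0.462 0.07  0.011]
plate [0.613 0.028 0.059]
bench [ 0.356  0.191 -0.005]
```

View pics/crop1.png

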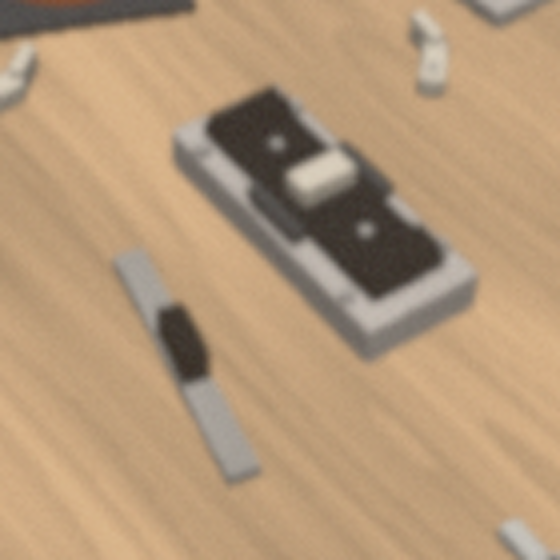

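Crop check: this is a steel bar with a black grip block at crop (182,342), lying left of and parallel to the plate bed. By the +y rule it is the right one: A is at y≈-0.02, B at -0.29 and C at -0.65. I'm moving the wrist camera over the edge and the plate.

apply_moves(
  jaw=[0,0,0,0,0,0,0,0,0,0],
  offset=[
    [0.05,0.0485,-0.006],
    [0.05,0.0485,-0.006],
    [0.05,0.0485,-0.006],
    [0.05,0.0485,-0.006],
    [0.05,0.0485,-0.006],
    [0.05,0.0485,-0.006],
    [0.05,0.0485,-0.006],
    [0.05,0.0485,-0.006],
    [0.05,0.0485,-0.006],
    [0.05,0.0485,-0.006],
  ],
  turn=[0,0,0,0,0,0,0,0,0,0],
)

```text
t: 1.4
ee_pos: [0.4486, 0.19, 0.2444]
ee_rot: [0.99, -0.144, 0.0, -0.0]
contact_force: [0.2, 0.9, -0.1]
opening: 0.0852
gripper_force: 0.0
```

apply_moves(
  jaw=[0,0,0,0,0,0,0,0,0,0],
  offset=[
    [0.05,0.0485,-0.006],
    [0.05,0.0485,-0.006],
    [0,0,0],
    [0,0,0],
    [0,0,0],
    [0,0,0],
    [0,0,0],
    [0,0,0],
    [0,0,0],
    [0,0,0],
  ],
  turn=[0,0,1,1,1,1,1,1,1,1],
)

```text
t: 2.65
ee_pos: [0.4991, 0.1004, 0.2529]
ee_rot: [0.911, -0.412, -0.0, 0.0]
contact_force: [-0.2, -0.5, 0.1]
opening: 0.085
gripper_force: 0.0
```

apply_moves(
  jaw=[0,0,0,0,0,0,0,0,0,0],
  offset=[
    [0,0,0],
    [0,0,0],
    [0,0,0],
    [0,0,0],
    [0,0,0],
    [0,0,0],
    [0,0,0],
    [0,0,0],
    [0,0,0],
    [0,0,0],
  ],
  turn=[1,1,1,1,1,1,1,1,1,1],
)

```text
t: 3.9
ee_pos: [0.4991, 0.1004, 0.2529]
ee_rot: [0.715, -0.699, -0.0, 0.0]
contact_force: [0.0, 0.2, 0.4]
opening: 0.0855
gripper_force: 0.0
```

apply_moves(
  jaw=[0,0,0,0,0],
  offset=[
    [0,0,0],
    [0,0,0],
    [0,0,0],
    [0,0,0],
    [0,0,0],
  ],
  turn=[1,1,1,0.5,0],
)

```text
t: 4.53
ee_pos: [0.4992, 0.1004, 0.253]
ee_rot: [-0.626, 0.78, 0.0, -0.0]
contact_force: [-0.3, -0.3, -0.3]
opening: 0.0856
gripper_force: 0.0
```

```bash
python3 - <<'E'
from station import bot
from h import *
s=bot.get_state(); print(s['t'],s['qpos'].round(3),s['ee_pos'],R.from_quat(s['ee_rot']).as_matrix().round(4))
I=bot.camera_info("wrist");im,d=bot.get_image("wrist");cv2.imwrite("pics/w1.png",im);np.savez("w1.npz",im=im,d=d,**I)
print(I['xyz'],R.from_quat(I['rotation']).as_matrix().round(3))
E
```

```text
4.525 [ 0.585  0.05  -0.259 -0.    -1.262 -0.803] [0.49921024 0.10038978 0.25300921] [[-2.167e-01 -9.762e-01 -2.000e-04]
 [-9.762e-01  2.167e-01 -1.000e-04]
 [ 1.000e-04  1.000e-04 -1.000e+00]]
[0.48117392 0.02096263 0.42673288] [[-0.976  0.205  0.069]
 [ 0.217  0.926  0.31 ]
 [ 0.     0.318 -0.948]]
```

View pics/w1.png

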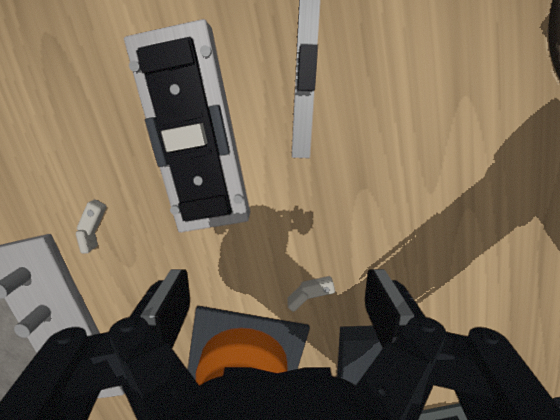

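The wrist view shows the plate bed with its white pad at (183,137), and the lands at (165,55) and (207,207). The edge's bar has its grip block at (307,68) and its far end cut off at the top.

```bash
cat > meas.py <<'E'
from h import *
def info(f): return dict(intrinsics=f["intrinsics"],k1=float(f["k1"]),xyz=f["xyz"],rotation=f["rotation"])
def blob(mask,seed):
    n,l=cv2.connectedComponents(mask.astype(np.uint8));return l==l[seed[1],seed[0]]
def rect(I,m,z):
    c=max(cv2.findContours(m.astype(np.uint8),cv2.RETR_EXTERNAL,cv2.CHAIN_APPROX_NONE)[0],key=cv2.contourArea)[:,0]
    p=plane(I,c,z)[:,:2]
    (cx,cy),(a,b),t=cv2.minAreaRect((p*1000).astype(np.float32))
    if a<b: a,b,t=b,a,t+90
    yaw=(t-90+90)%180-90   # long axis, from world +y
    return np.round([cx,cy,a,b,yaw],1),p
E
python3 - <<'E'
from meas import *
f=np.load("w1.npz");I=info(f);im=f["im"];P=cloud(I,f["d"])
Z=P[...,2];g=im.max(2);hsv=cv2.cvtColor(im,cv2.COLOR_BGR2HSV)
def st(n,x0,x1,y0,y1):
    q=Z[y0:y1,x0:x1];print(n,np.nanmedian(q).round(4),np.nanstd(q).round(4))
st("pad",172,195,130,145);st("landL?",185,225,200,212);st("landR?",145,185,48,62);st("plate",185,200,160,170);st("bed",213,220,60,80)
st("block",303,311,52,80);st("bar",297,306,110,150);st("bench",260,280,100,150)
v,u=137,183
pad=blob((g>150)&(hsv[...,1]<70)&(Z>.054),(183,137));r,_=rect(I,pad,np.nanmedian(Z[130:145,172:195]));print("pad",r,"px",pad.sum())
bed=(Z>.024)&(np.indices(Z.shape)[0]<240)&(np.indices(Z.shape)[1]<255)&(np.indices(Z.shape)[1]>110)
r,_=rect(I,blob(bed,(183,137)),0.035);print("bed",r)
bar=(Z>.006)&(np.indices(Z.shape)[0]<240)&(np.indices(Z.shape)[1]>270)&(np.indices(Z.shape)[1]<350)
m=blob(bar,(305,130));r,_=rect(I,m,0.01);print("bar",r)
mb=blob(m&(Z>.0345),(307,60));r,_=rect(I,mb,0.038);print("blk",r)
for x0,x1,y0,y1,s in((110,255,170,240,(207,207)),(110,255,20,85,(165,55))):
    k=np.zeros(g.shape,bool);k[y0:y1,x0:x1]=1
    mm=blob(k&(g<45),s);ys,xs=np.nonzero(mm);print(s,xs.min(),xs.max(),ys.min(),ys.max(),plane(I,[xs.mean(),ys.mean()],.055).round(4))
E
```

```text
pad 0.0624 0.0008
landL? 0.0558 0.0016
landR? 0.0558 0.0008
plate 0.0468 0.0008
bed 0.0298 0.0113
block 0.0368 0.0009
bar 0.009 0.0008
bench -0.001 0.0008
pad [595.1  30.1  45.7  23.9  87.1] px 811
bed [594.5  29.5 247.  103.2  -2.5]
bar [440.7   0.7 188.3  25.6 -14.9]
blk [437.1 -14.9  50.9  20.3 -15. ]
(207, 207) 171 231 170 220 [[0.5955 0.1015 0.055 ]]
(165, 55) 137 202 37 84 [[ 0.5873 -0.0514  0.055 ]]
```

The measurements fit the given sizes: bed 247x103, pad 45.7x23.9 and block 51x20. The plate is at (0.595, 0.030) with yaw about -2.7°, and the block is at (0.437, -0.015) with yaw -14.9°. The pad is about 6.6 mm proud. I'll approach the block now.

apply_moves(
  jaw=[0,0,0,0,0,0],
  offset=[
    [0,0,0],
    [0.0425,0.01,0.051],
    [0.0425,0.01,0.051],
    [0.0425,0.01,0.051],
    [0.0425,0.01,0.051],
    [0,0,0],
  ],
  turn=[0.6,0,0,0,0,0],
)

```text
t: 5.32
ee_pos: [0.434, -0.0172, 0.0976]
ee_rot: [-0.609, 0.793, 0.001, -0.003]
contact_force: [-0.5, 1.3, 0.3]
opening: 0.0854
gripper_force: 0.0
```

```bash
python3 - <<'E'
from station import bot
from meas import *
s=bot.get_state(); M=R.from_quat(s['ee_rot']).as_matrix();print(s['t'],s['ee_pos'],M.round(3)[:2,:2])
I=bot.camera_info("wrist");im,d=bot.get_image("wrist");cv2.imwrite("pics/w2.png",im);np.savez("w2.npz",im=im,d=d,**I)
P=cloud(I,d);Z=P[...,2]
k=np.linalg.norm(P[...,:2]-[.437,-.015],axis=2)<.04
mb=k&(Z>.032)&(Z<.045);l=cv2.connectedComponentsWithStats(mb.astype(np.uint8));i=1+l[2][1:,4].argmax();mb=l[1]==i
print(rect(I,mb,0.038)[0],l[2][i],np.median(Z[mb]))
E
```

```text
5.325 [ 0.43402617 -0.01716503  0.09760148] [[-0.259 -0.966]
 [-0.966  0.259]]
[436.2 -16.1  49.3  19.5 -14.5] [ 261  186   26   59 1466] 0.036759923035163525
```

View pics/w2.png

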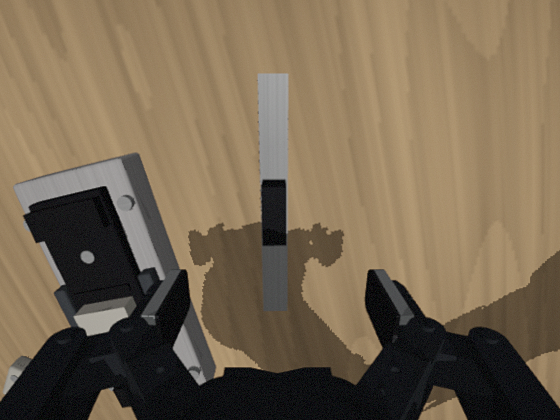

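The block sits centred between the fingers at (274,212), confirmed at (0.436,-0.016). I'll descend and grasp.

apply_moves(
  jaw=[0,0,0,0,0,0],
  offset=[
    [0,0,0.03],
    [0,0,0.03],
    [0,0,0.03],
    [0,0,0.0225],
    [0,0,0],
    [0,0,0],
  ],
  turn=[0,0,0,0,0,0],
  grip_force=40,
)

```text
t: 6.12
ee_pos: [0.4386, -0.0144, 0.0167]
ee_rot: [-0.61, 0.793, -0.0, 0.001]
contact_force: [0.4, 0.4, -0.4]
opening: 0.0853
gripper_force: 0.0
```

apply_moves(
  jaw=[0.6,0.7,0.8,1,1,1,1,1],
  offset=[
    [0,0,0],
    [0,0,0],
    [0,0,0],
    [0,0,0],
    [0,0,0],
    [0,0,0],
    [0,0,0],
    [0,0,0],
  ],
  turn=[0,0,0,0,0,0,0,0],
)

```text
t: 7.12
ee_pos: [0.4374, -0.015, 0.0157]
ee_rot: [-0.609, 0.793, -0.0, -0.0]
contact_force: [0.1, -0.3, 0.5]
opening: -0.0
gripper_force: 0.0
```

```bash
python3 - <<'E'
from station import bot
from meas import *
s=bot.get_state();print(s['ee_pos'],s['opening'],s['gripper_force'])
a,_=bot.get_image("wrist");b,_=bot.get_image("side")
cv2.imwrite("pics/w3.png",np.hstack([a[60:420,100:460],cv2.resize(b[140:320,180:360],(360,360))]))
E
```

```text
[ 0.43743104 -0.01501893  0.01570869] -4.8526380358854604e-05 0.0
```

View pics/w3.png

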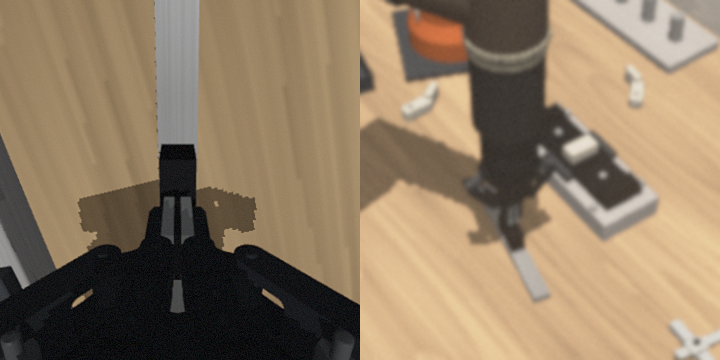

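```bash
python3 - <<'E'
from station import bot
from meas import *
I=bot.camera_info("wrist");im,d=bot.get_image("wrist");P=cloud(I,d)
s=bot.get_state();M=R.from_quat(s['ee_rot']).as_matrix();T=(P-s['ee_pos'])@M*1000
for v in (200,210,225,240,252,258,265,275,285,295,310,340,355):
    print(v,[tuple(T[v,u].round(0).astype(int)) for u in (262,269,273,278,283,287,295)])
E
```

```text
200 [(np.int64(27), np.int64(-9), np.int64(7)), (np.int64(27), np.int64(-4), np.int64(8)), (np.int64(27), np.int64(-2), np.int64(7)), (np.int64(27), np.int64(1), np.int64(7)), (np.int64(27), np.int64(4), np.int64(7)), (np.int64(27), np.int64(7), np.int64(7)), (np.int64(28), np.int64(11), np.int64(6))]
210 [(np.int64(26), np.int64(-8), np.int64(-7)), (np.int64(25), np.int64(-4), np.int64(-6)), (np.int64(25), np.int64(-2), np.int64(-7)), (np.int64(26), np.int64(1), np.int64(-7)), (np.int64(25), np.int64(4), np.int64(-6)), (np.int64(26), np.int64(6), np.int64(-7)), (np.int64(26), np.int64(11), np.int64(-7))]
225 [(np.int64(22), np.int64(-7), np.int64(-22)), (np.int64(22), np.int64(-4), np.int64(-20)), (np.int64(22), np.int64(-2), np.int64(-22)), (np.int64(22), np.int64(1), np.int64(-21)), (np.int64(22), np.int64(4), np.int64(-22)), (np.int64(22), np.int64(6), np.int64(-21)), (np.int64(22), np.int64(10), np.int64(-21))]
240 [(np.int64(13), np.int64(-8), np.int64(-21)), (np.int64(14), np.int64(-4), np.int64(-22)), (np.int64(13), np.int64(-2), np.int64(-20)), (np.int64(14), np.int64(1), np
[... 2279 characters left out ...]
nt64(4), np.int64(-79)), (np.int64(11), np.int64(7), np.int64(-79))]
340 [(np.int64(16), np.int64(-4), np.int64(-100)), (np.int64(-1), np.int64(-3), np.int64(-80)), (np.int64(-4), np.int64(-1), np.int64(-77)), (np.int64(-77), np.int64(1), np.int64(6)), (np.int64(-3), np.int64(3), np.int64(-78)), (np.int64(9), np.int64(4), np.int64(-92)), (np.int64(17), np.int64(6), np.int64(-101))]
355 [(np.int64(13), np.int64(-4), np.int64(-103)), (np.int64(-8), np.int64(-3), np.int64(-81)), (np.int64(-92), np.int64(-3), np.int64(7)), (np.int64(-92), np.int64(1), np.int64(7)), (np.int64(-8), np.int64(3), np.int64(-80)), (np.int64(-7), np.int64(4), np.int64(-81)), (np.int64(17), np.int64(5), np.int64(-106))]
```

The fingers closed with no force. Depth shows their shut tips about 35 mm behind the reported TCP, at tool z between -38 and -32, so they shut above the block (its top is at -21). I'll open, go 34 mm lower and close again while watching the force.

apply_moves(
  jaw=[0,0,0,0,0,0,0,0],
  offset=[
    [0,0,0],
    [0,0,0],
    [0,0,0],
    [0,0,0],
    [0,0,0.015],
    [0,0,0.015],
    [0,0,0.015],
    [0,0,0],
  ],
  turn=[0,0,0,0,0,0,0,0],
)

```text
t: 8.28
ee_pos: [0.4365, -0.0154, -0.0193]
ee_rot: [-0.609, 0.793, 0.0, -0.001]
contact_force: [-0.2, 0.9, 0.4]
opening: 0.0853
gripper_force: 0.0
```

apply_moves(
  jaw=[0.5,0.6,0.7,1,1,1,1],
  offset=[
    [0,0,0],
    [0,0,0],
    [0,0,0],
    [0,0,0],
    [0,0,0],
    [0,0,0],
    [0,0,0],
  ],
  turn=[0,0,0,0,0,0,0],
)

```text
t: 9.15
ee_pos: [0.4375, -0.0149, -0.0177]
ee_rot: [-0.609, 0.793, -0.0, 0.0]
contact_force: [-2.2, 1.5, 6.4]
opening: 0.0195
gripper_force: 39.8
```

The block is gripped at 19.5 mm opening. Next I lift, turn to the plate's yaw and carry it over.

apply_moves(
  jaw=[1,1,1,1,1,1],
  offset=[
    [0,0,-0.01],
    [0,0,-0.03],
    [0,0,-0.04],
    [0,0,-0.04],
    [0,0,-0.04],
    [0,0,0],
  ],
  turn=[0,0,0,0,0,0],
)

```text
t: 9.9
ee_pos: [0.4387, -0.0145, 0.1041]
ee_rot: [-0.609, 0.793, -0.001, 0.002]
contact_force: [0.9, -0.4, -4.8]
opening: 0.0191
gripper_force: 39.8
```

apply_moves(
  jaw=[1,1,1,1,1,1,1,1,1,1],
  offset=[
    [0,0,0],
    [0,0,0],
    [0,0,0],
    [0,0,0],
    [-0.0175,-0.052,0],
    [-0.0175,-0.052,0],
    [-0.0175,-0.052,0],
    [-0.0175,-0.051,0],
    [0,0,0],
    [0,0,0],
  ],
  turn=[-1,-1,-1,-0.05,0,0,0,0,0,0],
)

```text
t: 11.15
ee_pos: [0.5938, 0.0297, 0.1007]
ee_rot: [-0.689, 0.724, 0.001, -0.001]
contact_force: [-0.4, 1.4, -3.3]
opening: 0.019
gripper_force: 40.3
```

```bash
python3 - <<'E'
from station import bot
from meas import *
s=bot.get_state();M=R.from_quat(s['ee_rot']).as_matrix();print(s['t'],s['ee_pos'],M.round(4)[:2,:2],s['contact_force'],s['opening'])
I=bot.camera_info("wrist");im,d=bot.get_image("wrist");np.savez("w4.npz",im=im,d=d,**I)
b,db=bot.get_image("side");np.savez("s4.npz",im=b,d=db)
cv2.imwrite("pics/w4.png",np.hstack([im[:,80:480],cv2.resize(b[130:290,200:360],(420,420))])[:,:800])
P=cloud(I,d);T=(P-s['ee_pos'])@M*1000
for v in range(60,340,14): print(v,[tuple(int(x) for x in np.nan_to_num(T[v,u])) for u in (262,278,295)])
E
```

```text
11.15 [0.5938257  0.02969548 0.10065597] [[-0.0493 -0.9988]
 [-0.9988  0.0493]] [-0.40879391  1.35547477 -3.29096973] 0.019001420635648934
60 [(100, -6, -27), (101, 0, -26), (100, 8, -26)]
74 [(95, -6, -26), (95, 0, -24), (95, 8, -26)]
88 [(89, -6, -26), (89, 0, -26), (89, 8, -26)]
102 [(83, -6, -26), (83, 0, -26), (83, 8, -26)]
116 [(77, -6, -26), (77, 0, -25), (77, 8, -26)]
130 [(71, -6, -26), (71, 0, -26), (71, 8, -26)]
144 [(64, -6, -26), (64, 0, -25), (64, 8, -26)]
158 [(58, -6, -26), (57, 0, -24), (58, 8, -26)]
172 [(51, -6, -26), (51, 0, -25), (51, 8, -27)]
186 [(44, -6, -26), (44, 0, -27), (44, 9, -25)]
200 [(37, -7, -26), (37, 0, -25), (37, 9, -27)]
214 [(30, -7, -27), (29, 0, -26), (30, 9, -27)]
228 [(25, -6, -34), (25, 0, -33), (25, 9, -34)]
242 [(25, -6, -50), (25, 0, -51), (25, 8, -50)]
256 [(20, -6, -54), (20, 0, -54), (20, 8, -54)]
270 [(13, -6, -54), (14, 0, -55), (13, 8, -53)]
284 [(5, -6, -52), (7, 0, -55), (6, 8, -54)]
298 [(0, -6, -54), (0, 0, -54), (0, 8, -54)]
312 [(-7, -6, -54), (-8, 0, -54), (-7, 8, -54)]
326 [(-15, -6, -54), (-14, 0, -56), (-15, 8, -55)]
```

View pics/w4.png

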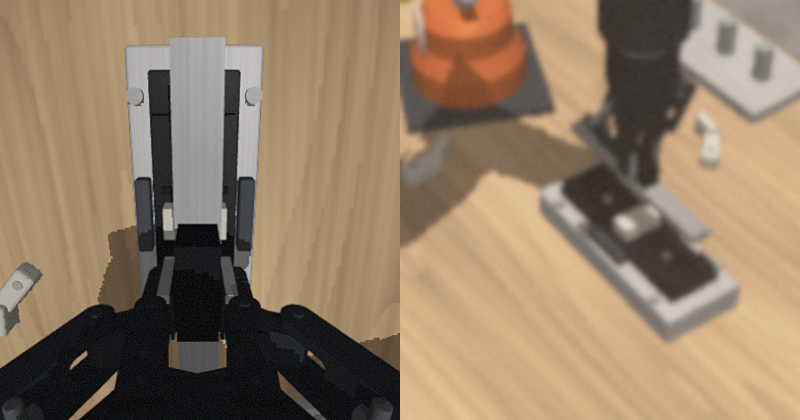

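The bar is level and centred in the grip, over the pad and along the plate, with its underside 17 mm above the reported TCP height. Contact is expected at TCP z≈0.046, so I'll lower to just above that and creep.

apply_moves(
  jaw=[1,1,1,1,1,1],
  offset=[
    [0,-0.002,0.022],
    [0,0,0.022],
    [0,0,0.022],
    [0,0,0],
    [0,0,0],
    [0,0,0],
  ],
  turn=[0,0,0,0,0,0],
)

```text
t: 12.0
ee_pos: [0.597, 0.0301, 0.0531]
ee_rot: [-0.69, 0.724, -0.0, 0.0]
contact_force: [-0.7, 0.3, -3.1]
opening: 0.0191
gripper_force: 40.2
```

apply_moves(
  jaw=[1,1,1],
  offset=[
    [0,0,0.0015],
    [0,0,0],
    [0,0,0],
  ],
  turn=[0,0,0],
)

```text
t: 12.38
ee_pos: [0.5965, 0.0299, 0.0515]
ee_rot: [-0.69, 0.724, -0.0, 0.0]
contact_force: [-0.6, -0.9, -3.7]
opening: 0.0198
gripper_force: 40.2
```

apply_moves(
  jaw=[1,1,1],
  offset=[
    [0,0,0.001],
    [0,0,0],
    [0,0,0],
  ],
  turn=[0,0,0],
)

```text
t: 12.75
ee_pos: [0.5965, 0.0299, 0.0506]
ee_rot: [-0.69, 0.724, 0.0, -0.0]
contact_force: [-0.0, -0.2, -3.3]
opening: 0.0191
gripper_force: 40.2
```

apply_moves(
  jaw=[1,1,1,1],
  offset=[
    [0,0,0.001],
    [0,0,0.001],
    [0,0,0],
    [0,0,0],
  ],
  turn=[0,0,0,0],
)

```text
t: 13.25
ee_pos: [0.5965, 0.0299, 0.0491]
ee_rot: [-0.69, 0.724, 0.0, -0.0]
contact_force: [-0.0, 0.1, -3.4]
opening: 0.0194
gripper_force: 40.2
```

apply_moves(
  jaw=[1,1],
  offset=[
    [0,0,0.001],
    [0,0,0],
  ],
  turn=[0,0],
)

```text
t: 13.5
ee_pos: [0.5965, 0.0299, 0.0483]
ee_rot: [-0.69, 0.724, 0.0, -0.0]
contact_force: [-0.3, 0.0, -3.4]
opening: 0.0191
gripper_force: 40.2
```

apply_moves(
  jaw=[1,1],
  offset=[
    [0,0,0.001],
    [0,0,0],
  ],
  turn=[0,0],
)

```text
t: 13.75
ee_pos: [0.5964, 0.0299, 0.0475]
ee_rot: [-0.69, 0.724, 0.0, -0.0]
contact_force: [0.0, 0.3, -3.8]
opening: 0.0193
gripper_force: 40.2
```

apply_moves(
  jaw=[1,1],
  offset=[
    [0,0,0.0007],
    [0,0,0],
  ],
  turn=[0,0],
)

```text
t: 14.0
ee_pos: [0.5965, 0.0299, 0.0471]
ee_rot: [-0.69, 0.724, 0.0, -0.0]
contact_force: [0.2, -0.5, -3.7]
opening: 0.0195
gripper_force: 40.2
```

apply_moves(
  jaw=[1,1],
  offset=[
    [0,0,0.0007],
    [0,0,0],
  ],
  turn=[0,0],
)

```text
t: 14.25
ee_pos: [0.5965, 0.0299, 0.0465]
ee_rot: [-0.69, 0.724, 0.0, -0.0]
contact_force: [1.0, -1.0, -2.5]
opening: 0.0192
gripper_force: 40.2
```

apply_moves(
  jaw=[1,1],
  offset=[
    [0,0,0.0005],
    [0,0,0],
  ],
  turn=[0,0],
)

```text
t: 14.5
ee_pos: [0.5965, 0.0299, 0.0462]
ee_rot: [-0.69, 0.724, 0.0, 0.0]
contact_force: [0.3, 0.2, -3.9]
opening: 0.0195
gripper_force: 40.2
```

apply_moves(
  jaw=[1,1],
  offset=[
    [0,0,0.0005],
    [0,0,0],
  ],
  turn=[0,0],
)

```text
t: 14.75
ee_pos: [0.5966, 0.0299, 0.0459]
ee_rot: [-0.69, 0.724, -0.0, 0.0]
contact_force: [-0.9, 0.3, -2.5]
opening: 0.0189
gripper_force: 40.6
```

apply_moves(
  jaw=[1,1],
  offset=[
    [0,0,0.0005],
    [0,0,0],
  ],
  turn=[0,0],
)

```text
t: 15.0
ee_pos: [0.5966, 0.0299, 0.0459]
ee_rot: [-0.69, 0.724, -0.0, 0.0]
contact_force: [-2.6, 0.7, 3.2]
opening: 0.0191
gripper_force: 41.2
```

Contact is made, with about 3 N on the tool. I'll relax slightly and then release.

apply_moves(
  jaw=[1,1],
  offset=[
    [0,0,-0.0003],
    [0,0,0],
  ],
  turn=[0,0],
)

```text
t: 15.25
ee_pos: [0.5966, 0.0299, 0.0459]
ee_rot: [-0.69, 0.724, -0.0, 0.0]
contact_force: [-2.9, 1.8, 3.2]
opening: 0.0191
gripper_force: 41.2
```

apply_moves(
  jaw=[0.6,0.4,0.2,0,0,0],
  offset=[
    [0,0,0],
    [0,0,0],
    [0,0,0],
    [0,0,0],
    [0,0,0],
    [0,0,0],
  ],
  turn=[0,0,0,0,0,0],
)

```text
t: 16.0
ee_pos: [0.5965, 0.0299, 0.0457]
ee_rot: [-0.69, 0.724, -0.0, 0.0]
contact_force: [-0.3, 0.4, -0.1]
opening: 0.0854
gripper_force: 0.0
```

apply_moves(
  jaw=[0,0,0,0,0,0],
  offset=[
    [0,0,-0.02],
    [0,0,-0.04],
    [0,0,-0.06],
    [0,0,-0.06],
    [0,0,0],
    [0,0,0],
  ],
  turn=[0,0,0,0,0,0],
)

```text
t: 16.75
ee_pos: [0.5963, 0.03, 0.1813]
ee_rot: [-0.69, 0.724, -0.0, 0.0]
contact_force: [-0.2, -0.1, -0.1]
opening: 0.0854
gripper_force: 0.0
```

```bash
python3 - <<'E'
from station import bot
from meas import *
s=bot.get_state();M=R.from_quat(s['ee_rot']).as_matrix();print(s['t'],s['ee_pos'],M.round(4)[:2,:2],s['contact_force'])
I=bot.camera_info("wrist");im,d=bot.get_image("wrist");np.savez("w5.npz",im=im,d=d,**I)
cv2.imwrite("pics/w5.png",im)
P=cloud(I,d);Z=P[...,2]
n=np.linalg.norm(P[...,:2]-[.596,.03],axis=2)<.14
def big(m):
    l=cv2.connectedComponentsWithStats(m.astype(np.uint8));i=1+l[2][1:,4].argmax();return l[1]==i
m=big(n&(Z>.0665)&(Z<.12));print("bar",rect(I,m,.0735)[0],m.sum())
q=P[m];
mb=big(m&(Z>.092));print("blk",rect(I,mb,.1014)[0],np.median(Z[mb]))
w=q[(q[:,2]<.08)]
A=np.c_[w[:,0]-.596,w[:,1]-.03,np.ones(len(w))];print("bar plane",np.linalg.lstsq(A,w[:,2],rcond=None)[0].round(4), w[:,1].min(),w[:,1].max())
E
```

```text
16.75 [0.59630507 0.02996895 0.18128134] [[-0.0481 -0.9988]
 [-0.9988  0.0481]] [-0.2332493  -0.06616494 -0.13545748]
bar [595.6  29.3 217.6  23.9  -2.5] 5643
blk [595.5  28.1  50.3  19.9  -2.7] 0.10033212745958323
bar plane [-0.0029 -0.0001  0.0724] -0.07994668185968046 0.13986124288938823
```

View pics/w5.png

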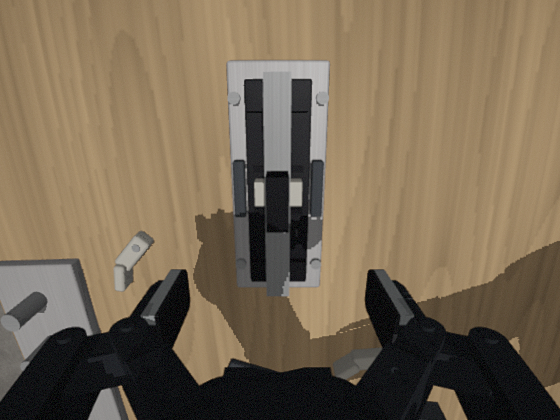

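The bar rests level (slope -0.0001), centred at (0.5956,0.029), with yaw -2.5° against the plate's -2.7°. In the picture the block at (278,200) sits over the pad between the lands. I'll shut the fingers and go above the left land.

apply_moves(
  jaw=[0.5,1,1,1,1,1,1,1],
  offset=[
    [-0.06,0,0],
    [-0.059,0,0],
    [0,0,0.042],
    [0,0,0.042],
    [0,0,0.042],
    [0,0,0.036],
    [0,0,0],
    [0,0,0],
  ],
  turn=[0,0,0,0,0,0,0,0],
)

```text
t: 17.8
ee_pos: [0.6011, 0.1191, 0.0596]
ee_rot: [-0.69, 0.724, -0.0, -0.0]
contact_force: [0.2, 0.4, -0.3]
opening: 0.0
gripper_force: 0.0
```

```bash
cat > look.py <<'E'
from station import bot
from meas import *
s=bot.get_state();M=R.from_quat(s['ee_rot']).as_matrix();print(s['t'],s['ee_pos'].round(4),s['contact_force'].round(2))
I=bot.camera_info("wrist");im,d=bot.get_image("wrist");P=cloud(I,d)
E=np.array([[.9989,-.047],[.047,.9989]]);q=(P[...,:2]-[.5956,.029])@E  # edge x,y
for a,b in((-105,-30),(30,75),(30,105)):
    k=(abs(q[...,0])<.009)&(q[...,1]>a/1e3)&(q[...,1]<b/1e3)&(P[...,2]<.09)&(P[...,2]>.05)
    if k.sum()>50:
        p=np.polyfit(q[...,1][k],P[...,2][k],1);print((a,b),"slope %.4f z0 %.4f n %d"%(*p,k.sum()))
k=(abs(q[...,0])>.015)&(abs(q[...,0])<.022)&(abs(q[...,1])<.010)&(P[...,2]>.045)&(P[...,2]<.075);print("pad",np.median(P[...,2][k]) if k.sum() else None,k.sum())
T=(P-s['ee_pos'])@M*1000
k=(abs(T[...,1])<12)&(abs(T[...,0])<15)&(T[...,2]<5)&(T[...,2]>-70)
h,e=np.histogram(T[...,2][k],bins=np.arange(-70,6,4));print(list(zip(e[:-1].astype(int),h)))
E
python3 look.py
```

```text
17.8 [0.6011 0.1191 0.0596] [ 0.16  0.42 -0.29]
(-105, -30) slope 0.0307 z0 0.0734 n 703
(30, 75) slope -0.0058 z0 0.0727 n 2409
(30, 105) slope -0.1115 z0 0.0779 n 3318
pad 0.062419689324398744 1070
[(np.int64(-70), np.int64(531)), (np.int64(-66), np.int64(186)), (np.int64(-62), np.int64(284)), (np.int64(-58), np.int64(268)), (np.int64(-54), np.int64(248)), (np.int64(-50), np.int64(229)), (np.int64(-46), np.int64(209)), (np.int64(-42), np.int64(193)), (np.int64(-38), np.int64(93)), (np.int64(-34), np.int64(2)), (np.int64(-30), np.int64(0)), (np.int64(-26), np.int64(0)), (np.int64(-22), np.int64(0)), (np.int64(-18), np.int64(15)), (np.int64(-14), np.int64(1072)), (np.int64(-10), np.int64(0)), (np.int64(-6), np.int64(0)), (np.int64(-2), np.int64(0))]
```

The tips end cleanly at tool z≈-36, so I expect contact at TCP z≈0.0375 and the land stop about 6 mm below that.

apply_moves(
  jaw=[1,1,1,1,1,1,1],
  offset=[
    [0,0,0.014],
    [0,0,0.01],
    [0,0,0.002],
    [0,0,0.001],
    [0,0,0.001],
    [0,0,0.001],
    [0,0,0],
  ],
  turn=[0,0,0,0,0,0,0],
)

```text
t: 18.73
ee_pos: [0.6008, 0.1191, 0.0375]
ee_rot: [-0.69, 0.724, -0.0, 0.0]
contact_force: [1.1, -0.3, 0.5]
opening: 0.0002
gripper_force: 0.3
```

apply_moves(
  jaw=[1,1,1,1],
  offset=[
    [0,0,0.001],
    [0,0,0.001],
    [0,0,0.001],
    [0,0,0],
  ],
  turn=[0,0,0,0],
)

```text
t: 19.23
ee_pos: [0.6011, 0.1192, 0.036]
ee_rot: [-0.69, 0.724, -0.0, 0.0]
contact_force: [-2.1, 0.1, 6.6]
opening: 0.0001
gripper_force: 3.4
```

```bash
python3 look.py | head -5
```

```text
19.225 [0.6011 0.1192 0.036 ] [-2.15  0.05  6.64]
(-105, -30) slope 0.4015 z0 0.0875 n 89
(30, 75) slope -0.0811 z0 0.0736 n 2633
(30, 105) slope -0.0308 z0 0.0717 n 3896
pad 0.06241138999667541 1444
```

The left end is pressed at 6.6 N with a tilt of 0.081 rad, and the pad has not moved. I'll hold, then go to the right end.

apply_moves(
  jaw=[1,1,1,1,1,1,1,1,1],
  offset=[
    [0,0,0],
    [0,0,0],
    [0,0,0],
    [0,0,0],
    [0,0,0],
    [0,0,0],
    [0,0,-0.004],
    [0,0,-0.04],
    [0,0,-0.05],
  ],
  turn=[0,0,0,0,0,0,0,0,0],
)

```text
t: 20.4
ee_pos: [0.6001, 0.1187, 0.1054]
ee_rot: [-0.69, 0.724, 0.0, -0.001]
contact_force: [0.6, 1.5, 0.7]
opening: 0.0001
gripper_force: 0.0
```

apply_moves(
  jaw=[1,1,1,1,1,1,1,1,1,1],
  offset=[
    [0.06,0,0],
    [0.06,0,0],
    [0.06,0,0],
    [0.06,0,0],
    [0,0,0.04],
    [0,0,0.04],
    [0,0,0.006],
    [0,0,0],
    [0,0,0],
    [0,0,0],
  ],
  turn=[0,0,0,0,0,0,0,0,0,0],
)

```text
t: 21.65
ee_pos: [0.5928, -0.0605, 0.0422]
ee_rot: [-0.69, 0.724, -0.0, 0.001]
contact_force: [0.8, -0.4, 1.0]
opening: -0.0001
gripper_force: 0.0
```

apply_moves(
  jaw=[1,1,1,1],
  offset=[
    [0,0,0.001],
    [0,0,0.001],
    [0,0,0.001],
    [0,0,0],
  ],
  turn=[0,0,0,0],
)

```text
t: 22.15
ee_pos: [0.5922, -0.0608, 0.0388]
ee_rot: [-0.69, 0.724, -0.0, -0.0]
contact_force: [0.1, 0.0, 0.5]
opening: 0.0
gripper_force: 0.3
```

apply_moves(
  jaw=[1,1,1,1],
  offset=[
    [0,0,0.001],
    [0,0,0.001],
    [0,0,0.001],
    [0,0,0],
  ],
  turn=[0,0,0,0],
)

```text
t: 22.65
ee_pos: [0.5921, -0.0607, 0.0366]
ee_rot: [-0.69, 0.724, 0.0, -0.0]
contact_force: [-0.4, 0.6, 0.2]
opening: -0.0005
gripper_force: 0.3
```

```bash
python3 look.py | head -5
```

```text
22.65 [ 0.5921 -0.0607  0.0366] [-0.42  0.59  0.23]
(-105, -30) slope -0.0204 z0 0.0692 n 1334
pad None 0
[(np.int64(-70), np.int64(534)), (np.int64(-66), np.int64(188)), (np.int64(-62), np.int64(301)), (np.int64(-58), np.int64(259)), (np.int64(-54), np.int64(231)), (np.int64(-50), np.int64(237)), (np.int64(-46), np.int64(198)), (np.int64(-42), np.int64(197)), (np.int64(-38), np.int64(89)), (np.int64(-34), np.int64(214)), (np.int64(-30), np.int64(494)), (np.int64(-26), np.int64(0)), (np.int64(-22), np.int64(1)), (np.int64(-18), np.int64(0)), (np.int64(-14), np.int64(0)), (np.int64(-10), np.int64(0)), (np.int64(-6), np.int64(0)), (np.int64(-2), np.int64(0))]
```

apply_moves(
  jaw=[1,1,1],
  offset=[
    [0,0,0.0007],
    [0,0,0],
    [0,0,0],
  ],
  turn=[0,0,0],
)

```text
t: 23.08
ee_pos: [0.5922, -0.0607, 0.0362]
ee_rot: [-0.69, 0.724, -0.0, 0.0]
contact_force: [0.3, 0.3, 1.1]
opening: 0.0001
gripper_force: 0.4
```

apply_moves(
  jaw=[1,1,1],
  offset=[
    [0,0,0.0005],
    [0,0,0],
    [0,0,0],
  ],
  turn=[0,0,0],
)

```text
t: 23.45
ee_pos: [0.5922, -0.0608, 0.036]
ee_rot: [-0.69, 0.724, -0.0, 0.0]
contact_force: [-1.1, -0.3, 3.9]
opening: 0.0001
gripper_force: 1.9
```

The right end has stopped at the same height, at 3.9 N. I'll hold, then go above the middle.

apply_moves(
  jaw=[1,1,1,1,1,1,1,1,1],
  offset=[
    [0,0,0],
    [0,0,0],
    [0,0,0],
    [0,0,0],
    [0,0,0],
    [0,0,0],
    [0,0,-0.004],
    [0,0,-0.04],
    [0,0,-0.05],
  ],
  turn=[0,0,0,0,0,0,0,0,0],
)

```text
t: 24.58
ee_pos: [0.5911, -0.0607, 0.1057]
ee_rot: [-0.69, 0.724, 0.001, -0.001]
contact_force: [2.1, -1.1, 0.2]
opening: 0.0003
gripper_force: 0.0
```

apply_moves(
  jaw=[1,1,1,1,1,1,1,1],
  offset=[
    [-0.06,0.001,0],
    [-0.06,0,0],
    [0,0,0],
    [0,0,0.02],
    [0,0,0.02],
    [0,0,0.002],
    [0,0,0],
    [0,0,0],
  ],
  turn=[0,0,0,0,0,0,0,0],
)

```text
t: 25.58
ee_pos: [0.5961, 0.029, 0.0751]
ee_rot: [-0.69, 0.724, -0.0, 0.0]
contact_force: [0.4, -0.8, 0.5]
opening: -0.0003
gripper_force: 0.0
```

```bash
python3 look.py
```

```text
25.575 [0.5961 0.029  0.0751] [ 0.4  -0.77  0.49]
(-105, -30) slope 0.0337 z0 0.0744 n 4077
(30, 105) slope -0.0082 z0 0.0726 n 172
pad 0.06219035228359765 678
[(np.int64(-70), np.int64(542)), (np.int64(-66), np.int64(197)), (np.int64(-62), np.int64(283)), (np.int64(-58), np.int64(263)), (np.int64(-54), np.int64(241)), (np.int64(-50), np.int64(228)), (np.int64(-46), np.int64(212)), (np.int64(-42), np.int64(196)), (np.int64(-38), np.int64(88)), (np.int64(-34), np.int64(1)), (np.int64(-30), np.int64(74)), (np.int64(-26), np.int64(591)), (np.int64(-22), np.int64(0)), (np.int64(-18), np.int64(0)), (np.int64(-14), np.int64(0)), (np.int64(-10), np.int64(0)), (np.int64(-6), np.int64(0)), (np.int64(-2), np.int64(4))]
```

apply_moves(
  jaw=[1,1,1,1,1],
  offset=[
    [0,0,0.005],
    [0,0,0.002],
    [0,0,0.001],
    [0,0,0.001],
    [0,0,0],
  ],
  turn=[0,0,0,0,0],
)

```text
t: 26.25
ee_pos: [0.5958, 0.0292, 0.0686]
ee_rot: [-0.69, 0.724, -0.0, 0.0]
contact_force: [-2.3, -0.4, 5.1]
opening: -0.0001
gripper_force: 2.5
```

apply_moves(
  jaw=[1,1,1,1],
  offset=[
    [0,0,0.0007],
    [0,0,0.0007],
    [0,0,0],
    [0,0,0],
  ],
  turn=[0,0,0,0],
)

```text
t: 26.75
ee_pos: [0.5958, 0.0292, 0.0676]
ee_rot: [-0.69, 0.724, -0.0, 0.0]
contact_force: [-2.0, -0.9, 5.8]
opening: -0.0
gripper_force: 2.8
```

apply_moves(
  jaw=[1,1,1],
  offset=[
    [0,0,0.0006],
    [0,0,0],
    [0,0,0],
  ],
  turn=[0,0,0],
)

```text
t: 27.12
ee_pos: [0.5958, 0.0292, 0.0672]
ee_rot: [-0.69, 0.724, -0.0, 0.0]
contact_force: [-1.5, 0.9, 5.2]
opening: 0.0
gripper_force: 2.9
```

The pad is sliding under about 5.5 N on top of the bar's weight. I'll keep going.

apply_moves(
  jaw=[1,1,1,1,1,1],
  offset=[
    [0,0,0.0006],
    [0,0,0.0006],
    [0,0,0.0006],
    [0,0,0.0006],
    [0,0,0.0006],
    [0,0,0],
  ],
  turn=[0,0,0,0,0,0],
)

```text
t: 27.88
ee_pos: [0.5958, 0.0292, 0.065]
ee_rot: [-0.69, 0.724, -0.0, 0.0]
contact_force: [-1.8, -0.3, 6.8]
opening: -0.0003
gripper_force: 2.9
```

apply_moves(
  jaw=[1,1,1,1],
  offset=[
    [0,0,0.0005],
    [0,0,0.0005],
    [0,0,0],
    [0,0,0],
  ],
  turn=[0,0,0,0],
)

```text
t: 28.38
ee_pos: [0.5958, 0.0291, 0.0642]
ee_rot: [-0.69, 0.724, -0.0, 0.0]
contact_force: [-2.1, 0.2, 5.5]
opening: -0.0002
gripper_force: 2.9
```

apply_moves(
  jaw=[1,1,1],
  offset=[
    [0,0,0.0005],
    [0,0,0],
    [0,0,0],
  ],
  turn=[0,0,0],
)

```text
t: 28.75
ee_pos: [0.5958, 0.0291, 0.0638]
ee_rot: [-0.69, 0.724, -0.0, 0.0]
contact_force: [-1.8, -0.3, 5.2]
opening: 0.0001
gripper_force: 2.9
```

apply_moves(
  jaw=[1,1,1],
  offset=[
    [0,0,0.0005],
    [0,0,0.0003],
    [0,0,0],
  ],
  turn=[0,0,0],
)

```text
t: 29.12
ee_pos: [0.5958, 0.0291, 0.0632]
ee_rot: [-0.69, 0.724, -0.0, 0.0]
contact_force: [-2.4, 0.2, 6.6]
opening: 0.0003
gripper_force: 2.9
```

apply_moves(
  jaw=[1,1,1],
  offset=[
    [0,0,0.0004],
    [0,0,0],
    [0,0,0],
  ],
  turn=[0,0,0],
)

```text
t: 29.5
ee_pos: [0.5958, 0.0291, 0.063]
ee_rot: [-0.69, 0.724, -0.0, 0.0]
contact_force: [-2.1, 0.1, 6.2]
opening: 0.0004
gripper_force: 2.9
```

apply_moves(
  jaw=[1,1,1],
  offset=[
    [0,0,0.0004],
    [0,0,0],
    [0,0,0],
  ],
  turn=[0,0,0],
)

```text
t: 29.88
ee_pos: [0.5958, 0.0291, 0.0628]
ee_rot: [-0.69, 0.724, -0.0, 0.0]
contact_force: [-2.6, 0.1, 7.7]
opening: -0.0004
gripper_force: 3.6
```

apply_moves(
  jaw=[1,1,1],
  offset=[
    [0,0,0.0003],
    [0,0,0],
    [0,0,0],
  ],
  turn=[0,0,0],
)

```text
t: 30.25
ee_pos: [0.5959, 0.0291, 0.0628]
ee_rot: [-0.69, 0.724, -0.0, 0.0]
contact_force: [-3.2, -0.8, 8.0]
opening: -0.0
gripper_force: 4.4
```

The force is rising with no travel, so the bar is on the lands. One more small step will confirm it.

apply_moves(
  jaw=[1,1,1,1],
  offset=[
    [0,0,0.0004],
    [0,0,0],
    [0,0,0],
    [0,0,0],
  ],
  turn=[0,0,0,0],
)

```text
t: 30.75
ee_pos: [0.5959, 0.0292, 0.0628]
ee_rot: [-0.69, 0.724, -0.0, 0.0]
contact_force: [-3.9, 0.4, 10.9]
opening: -0.0001
gripper_force: 5.5
```

apply_moves(
  jaw=[1,1,1,1,1,1,1,1,1,1],
  offset=[
    [0,0,-0.003],
    [0,0,-0.02],
    [0,0,-0.04],
    [-0.04,0,0],
    [-0.04,0,0],
    [-0.04,0,0],
    [0,0,0.04],
    [0,0,0.03],
    [0,0,0],
    [0,0,0],
  ],
  turn=[0,0,0,0,0,0,0,0,0,0],
)

```text
t: 32.0
ee_pos: [0.6009, 0.1193, 0.0574]
ee_rot: [-0.69, 0.724, -0.0, 0.001]
contact_force: [0.6, 0.4, 0.4]
opening: -0.0001
gripper_force: 0.0
```

```bash
python3 look.py | head -5
```

```text
32.0 [0.6009 0.1193 0.0574] [0.64 0.37 0.36]
(-105, -30) slope 0.0371 z0 0.0671 n 779
(30, 75) slope -0.0060 z0 0.0661 n 2425
(30, 105) slope -0.0552 z0 0.0685 n 3425
pad 0.055764262952572446 1025
```

The pad reads 0.0558, equal to the measured land height, so it is flush and the bar is level. I'll press the left end again.

apply_moves(
  jaw=[1,1,1,1,1],
  offset=[
    [0,0,0.015],
    [0,0,0.01],
    [0,0,0.002],
    [0,0,0],
    [0,0,0],
  ],
  turn=[0,0,0,0,0],
)

```text
t: 32.67
ee_pos: [0.6002, 0.1192, 0.0361]
ee_rot: [-0.69, 0.724, -0.0, 0.0]
contact_force: [-0.6, 0.3, -0.3]
opening: 0.0001
gripper_force: 0.0
```

apply_moves(
  jaw=[1,1,1,1],
  offset=[
    [0,0,0.0006],
    [0,0,0.0006],
    [0,0,0],
    [0,0,0],
  ],
  turn=[0,0,0,0],
)

```text
t: 33.17
ee_pos: [0.6, 0.1191, 0.035]
ee_rot: [-0.69, 0.724, 0.0, 0.0]
contact_force: [-0.9, -0.4, 0.4]
opening: -0.0003
gripper_force: 0.0
```

apply_moves(
  jaw=[1,1,1],
  offset=[
    [0,0,0.0005],
    [0,0,0],
    [0,0,0],
  ],
  turn=[0,0,0],
)

```text
t: 33.55
ee_pos: [0.6001, 0.1191, 0.0348]
ee_rot: [-0.69, 0.724, -0.0, 0.0]
contact_force: [0.3, 0.8, 3.2]
opening: 0.0003
gripper_force: 1.2
```

A little more force, close to the first press, and then check and hold.

apply_moves(
  jaw=[1,1,1,1,1,1,1],
  offset=[
    [0,0,0.0003],
    [0,0,0],
    [0,0,0],
    [0,0,0],
    [0,0,0],
    [0,0,0],
    [0,0,0],
  ],
  turn=[0,0,0,0,0,0,0],
)

```text
t: 34.42
ee_pos: [0.6002, 0.1191, 0.0348]
ee_rot: [-0.69, 0.724, -0.0, 0.0]
contact_force: [-2.3, 0.1, 4.6]
opening: 0.0001
gripper_force: 2.7
```

```bash
python3 look.py | head -5
```

```text
34.425 [0.6002 0.1191 0.0348] [-2.26  0.1   4.55]
(-105, -30) slope 0.3297 z0 0.0768 n 108
(30, 75) slope -0.0042 z0 0.0660 n 3094
(30, 105) slope 0.0931 z0 0.0618 n 4416
pad 0.05578138987452644 1348
```

apply_moves(
  jaw=[1,1,1,1,1,1,1,1,1,1],
  offset=[
    [0,0,-0.004],
    [0,0,-0.04],
    [0,0,-0.05],
    [0.06,0,0],
    [0.06,0,0],
    [0.06,0,0],
    [0.06,0,0],
    [0,0,0.045],
    [0,0,0.04],
    [0,0,0],
  ],
  turn=[0,0,0,0,0,0,0,0,0,0],
)

```text
t: 35.72
ee_pos: [0.5894, -0.0612, 0.0389]
ee_rot: [-0.69, 0.724, 0.001, -0.002]
contact_force: [-0.6, 0.1, 0.4]
opening: -0.0
gripper_force: 0.0
```

apply_moves(
  jaw=[1,1,1],
  offset=[
    [0,0,0.004],
    [0,0,0.002],
    [0,0,0],
  ],
  turn=[0,0,0],
)

```text
t: 36.1
ee_pos: [0.5919, -0.0605, 0.0375]
ee_rot: [-0.69, 0.724, -0.0, 0.001]
contact_force: [0.7, 0.0, 0.4]
opening: -0.0001
gripper_force: 0.0
```

The left press (4.6 N) leaves the bar level. Now the right end.

apply_moves(
  jaw=[1,1,1,1],
  offset=[
    [0,0,0.001],
    [0,0,0.0008],
    [0,0,0],
    [0,0,0],
  ],
  turn=[0,0,0,0],
)

```text
t: 36.6
ee_pos: [0.5914, -0.0607, 0.0353]
ee_rot: [-0.69, 0.724, -0.0, -0.0]
contact_force: [0.2, -1.3, -1.3]
opening: -0.0003
gripper_force: 0.0
```

apply_moves(
  jaw=[1,1,1],
  offset=[
    [0,0,0.0005],
    [0,0,0],
    [0,0,0],
  ],
  turn=[0,0,0],
)

```text
t: 36.98
ee_pos: [0.5914, -0.0607, 0.0349]
ee_rot: [-0.69, 0.724, 0.0, -0.0]
contact_force: [-0.4, 0.6, -0.5]
opening: -0.0002
gripper_force: 0.0
```

apply_moves(
  jaw=[1,1,1],
  offset=[
    [0,0,0.0005],
    [0,0,0],
    [0,0,0],
  ],
  turn=[0,0,0],
)

```text
t: 37.35
ee_pos: [0.5915, -0.0607, 0.0348]
ee_rot: [-0.69, 0.724, -0.0, 0.0]
contact_force: [-0.7, 1.0, 2.8]
opening: 0.0
gripper_force: 1.8
```

apply_moves(
  jaw=[1,1,1,1,1,1,1],
  offset=[
    [0,0,0.0003],
    [0,0,0],
    [0,0,0],
    [0,0,0],
    [0,0,0],
    [0,0,0],
    [0,0,0],
  ],
  turn=[0,0,0,0,0,0,0],
)

```text
t: 38.22
ee_pos: [0.5915, -0.0607, 0.0348]
ee_rot: [-0.69, 0.724, -0.0, 0.0]
contact_force: [-1.7, 1.0, 6.1]
opening: -0.0001
gripper_force: 2.9
```

apply_moves(
  jaw=[1,1,1,1,1,1,1,1],
  offset=[
    [0,0,-0.004],
    [0,0,-0.04],
    [0,0,-0.06],
    [0,0,-0.06],
    [-0.06,0,0],
    [-0.06,0,0],
    [0,0,0],
    [0,0,0],
  ],
  turn=[0,0,0,0,0,0,0,0],
)

```text
t: 39.22
ee_pos: [0.5956, 0.0293, 0.1571]
ee_rot: [-0.69, 0.724, 0.0, -0.0]
contact_force: [0.2, -0.0, 0.6]
opening: -0.0
gripper_force: 0.0
```

```bash
python3 - <<'E'
import runpy;g=runpy.run_path("look.py")
import cv2;cv2.imwrite("pics/w9.png",g["im"])
E
```

```text
39.225 [0.5956 0.0293 0.1571] [ 0.17 -0.05  0.57]
(-105, -30) slope 0.0329 z0 0.0675 n 1871
(30, 75) slope -0.0141 z0 0.0663 n 285
(30, 105) slope -0.0141 z0 0.0663 n 285
pad 0.055706999334748264 325
[(np.int64(-70), np.int64(531)), (np.int64(-66), np.int64(190)), (np.int64(-62), np.int64(294)), (np.int64(-58), np.int64(254)), (np.int64(-54), np.int64(254)), (np.int64(-50), np.int64(215)), (np.int64(-46), np.int64(213)), (np.int64(-42), np.int64(186)), (np.int64(-38), np.int64(104)), (np.int64(-34), np.int64(0)), (np.int64(-30), np.int64(0)), (np.int64(-26), np.int64(0)), (np.int64(-22), np.int64(0)), (np.int64(-18), np.int64(0)), (np.int64(-14), np.int64(0)), (np.int64(-10), np.int64(0)), (np.int64(-6), np.int64(0)), (np.int64(-2), np.int64(0))]
```

View pics/w9.png

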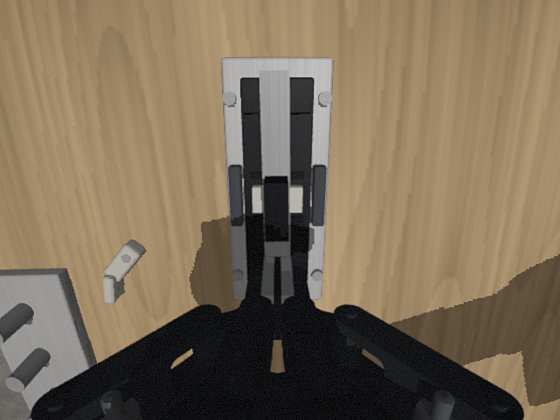

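The straightedge lies level and aligned along the plate with its block at (277,208), the pad reads flush, and the arm is clear of everything.

```bash
python3 -c "
from station import bot
print(bot.job_done())"
```

```text
the job is handed in; nothing more can be done
None
```

The job is handed in at about 39 s: the straightedge rocked on the proud pad (0.081 rad measured at the left end), the pad was pressed flush at about 14 N total load, and both ends were then pressed again: the left stayed level, the right stopped at the same height, and the straightedge lies on the plate with the arm clear.

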